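# Swing down the overhead tool board with the hook pole

## Task

The tool board is folded up under the overhead rack: take the hook pole from the rubber mat, put its side prong through the eye on the board's front edge and swing the board gently all the way down to its stop. Only the pole may touch the board, the lamp bar in front of the eye must not be hit, and the other things on the bench stay where they are. Then unhook the pole and lay it flat with its handle on the mat, leaving the board down.

Things in the scene. Friction and masses are not known exactly. Their poses are not given: they have to be found in the camera images.
- pole_grip (a point): Centre of the hook pole's wooden handle, 130 mm long (x), 24 wide (y), 34 tall (z). Loose pole, 0.2 kg, lying flat on the mat, this point 17 mm above the mat's top. x runs along the pole to its hook end: a 10 mm steel rod on the handle's centre line ends 310 mm ahead of this point, where an 8 mm prong stands out 50 mm square to the side (+y), with a 12 mm ball on its end.
- pole_hook (a point): Middle of the pole's side prong: 310 mm along x and 25 mm along +y from pole_grip, same axes as pole_grip. The prong reaches from 25 mm on the -y side (the rod) to 25 mm on the +y side (the ball) of this point.
- eye (a point): Centre of the steel ring on the board's front edge; hole 36 mm, wire 7 mm. The ring's axis is its y axis, parallel to the hinge: a prong goes in sideways from either side and can then pivot freely. At joint 0 it is 160 mm in front (-x of the rack) and 22 mm below hinge_mid, 340 mm above the bench, just below and ahead of the board's edge.
- hinge_mid (a point): Middle of the board's hinge line, 362 mm above the bench, fixed to the rack. The rack's axes: y along the hinge, z up, -x to the front (the side from which the pole comes).
- board (a joint): Angle of the tool board about its hinge, rad: 0 folded up level, grows as its front edge swings down and then back below the hinge; stop at 1.3 (nearly upright, eye 202 mm above the bench, 22 mm in front of the hinge). Board 300 mm wide, 135 mm deep, 0.35 kg. A stiff friction hinge keeps it where it is left; 1 to 3 N at the eye moves it down.
- gantry: The overhead rack, fixed: origin on the bench straight below hinge_mid, same axes. Uprights 22 mm wide at y = -190 and +190 mm, x = 0 to +30 mm; from them two level arms, 370 to 400 mm above the bench, run forward to x = -250 mm. Nothing of it stands on the bench in front of x = -50 mm.
- lamp_edge (a point): Middle of the underside of the aluminium lamp bar across the rack's front: 310 mm above the bench, 235 mm in front of the hinge. The bar is 25 mm deep (x), 400 mm long (y), 75 mm tall upwards from here, so a level pole cannot get to the eye: it must come from below the bar, pitched up 35 to 45 degrees. Axes as hinge_mid.
- lamp: The same lamp bar; origin at the middle of its underside.
- mat: Flat black rubber mat fixed on the bench, 460 mm (x) by 270 mm (y), 3 mm thick; origin at the centre of its underside.
- bar: Bystander on the mat: the straight bar, the same handle and rod as the pole but without a prong, rod end 270 mm from its origin along x; origin under the handle's centre.
- spray_a: Bystander: standing spray bottle, 72 mm diameter, 210 mm tall; origin at the centre of its foot.
- spray_b: Bystander: standing spray bottle, 72 mm diameter, 210 mm tall; origin at the centre of its foot.
- grease: Bystander: white jar, 80 mm diameter, 85 mm tall; origin at the centre of its foot. It stands under the back of the rack.
- pedal: Bystander: flat bike pedal, about 100 x 120 x 19 mm; origin under its centre.
- cassette: Bystander: bike cassette lying flat in front of the rack, 114 mm diameter, 36 mm tall; origin under its centre.
- wrench: Bystander: wrench lying flat, 190 mm long along x, about 10 mm thick; origin under its middle.

How it is judged:
By the outcome, as a careful person would: the job done as asked, in the order asked, and still so for the second after the job is handed in, with the robot touching nothing.
It also fails if it takes over 58 s, if anything falls off the work surface, if the arm or the gripper's body presses on something with over 40 N, if the wrist force passes 120 N, or if a joint passes its speed limit or range.

## Robot

A 7-joint arm with a two-finger parallel gripper is mounted at the origin on the work surface. World frame = base frame: x ahead of the robot, y to its left, z up, the work surface at z = 0. Lengths are in mm, angles in rad, forces in N, time in s.
With the tool pointing down it reaches from about 350 to 900 mm from the base axis. Payload 8.1 kg.
Tool frame: the origin (TCP) lies midway between the tips of the shut fingers; the grasp point (between the pads) lies 19 mm behind it; z points along the fingers, y is the line along which they close (so a half turn about z gives the same grasp; the last joint's range is limited). The gripper opens to 85 mm and grips with 20 to 120 N. Pads are 22 mm wide; open, the fingers measure 114 mm over their backs; the gripper's body (76 mm by 85 mm) begins 54 mm behind the grasp point. The pads swing forward as they close: fully open they stand 13 mm farther back than shut.
Start: joints at [1.061, 0.434, 0.025, 1.573, -0.012, 1.134, -0.075], TCP at [247.274, -574.018, 231.323] pointing down, gripper open.
Joint ranges: [-2.62, 2.62], [-0.44, 2.09], [-1.27, 1.32], [0.08, 2.57], [-1.32, 4.46], [0.12, 2], [-2.74, 2.74]. Speed limits (rad/s): [2.22, 2.22, 3.01, 3.01, 3.14, 3.14, 3.14].

## Interface

Orientations are given as a rotation vector (axis times angle).
In Python, from rig import arm, eyes gives the robot as it stands. The module is installed in compiled form; this text tells all that it offers.
- The arm moves only by the tool jog_arm, never from a script. Its argument "series" is a list of rows, each an object with "hand": the finger opening in cm, from 0 to 8.54; "offset": the shift along the tool's x, y, z in cm, a list of three; "delta_rot": the turn, a rotation vector about the tool's x, y, z in degrees, a list of three. A call has 1 to 5 rows; each row is the pose to reach, as a shift and turn from the pose commanded when the call began, along the tool's axes at that moment; what a row does not reach only later rows make up. A row lasts 1/12 s, in which the tool goes at most 41.7 mm and 7.16 degrees, less where a joint would pass 70% of its speed; a pose out of reach is approached as far as the arm can. A call with a gripper value outside its range is refused whole. The fingers move at their own pace and stop on an object; "force" is the grip in N (left out, the last holds). Time passes only in rows, so rows that repeat a pose let the fingers close. It gives the time, the measured TCP pose, the force, the opening and the grip force at its end, in the units of the state.
- arm.observe(): the state, without advancing time (a new reading comes with each control period).
- eyes.grab_frame(name): name is "side" or "top"; returns the picture (384x512x3 uint8, red, green, blue); there is no depth.
- eyes.camera_info(name): a dict with "camera_matrix" (3x3 intrinsics, pixels), "rvec" (rotation vector, rad) and "tvec" (3), from world to camera coordinates, as OpenCV has them. Camera axes: x right, y down, z forward; pixel columns grow to the right and rows downward; lengths in mm; the calibration is good to about 2 mm. A picture is of the moment at which its call begins. camera_info takes no time and is no camera call.
- arm.finish_job(): hands the job in; it is judged then, once.
The state is a dict: "time_s": time; "joint_positions": joint angles; "joint_velocities": joint speeds; "joint_efforts": joint torques, N m; "position": TCP position; "tool_rot": TCP orientation; "contact_force": force on the tool from outside, world axes, zero at the start; "moment": the same for the moment, N m; "grip_width": finger opening in mm; "grip_force": force on a finger pad.
Only numpy, scipy, OpenCV 4.12 (cv2) and the standard library are available. Lean on these libraries where they do the work, as an engineer would, in place of code of your own. Each camera call takes 0.05 s, during which the arm holds its last target. There are 200 camera calls.

## Working session

There is one attempt and no reset: what is moved stays moved. The work goes in short steps, Python scripts to look and compute and a tool call to move; the robot and the scene stay as the last step left them, time stands still between calls to the robot, and variables do not carry over. Pictures are saved under pics/ and viewed, at most 10 in all, crops included, and the job is handed in when it is done.

Besides the shell and the picture viewer there is one more tool, called after "Emit:" by a JSON object that holds its "op" and its "data", one argument or row to a line. jog_arm: Moves the arm, as the interface text tells. Its arguments: {"type":"object","properties":{"series":{"type":"array","items":{"type":"object","properties":{"hand":{"type":"number"},"offset":{"type":"array","items":{"type":"number"}},"delta_rot":{"type":"array","items":{"type":"number"}}}}},"force":{"type":"number"}},"required":["series"]}

```bash
mkdir -p pics; python3 - <<'E'
from rig import arm, eyes
import cv2,numpy as np
s=arm.observe();print({k:np.round(v,3).tolist() for k,v in s.items()})
for n in("side","top"):
    f=eyes.grab_frame(n);cv2.imwrite(f"pics/{n}0.png",f[:,:,::-1]);c=eyes.camera_info(n)
    R=cv2.Rodrigues(np.array(c["rvec"],float))[0];print(n,np.array(c["camera_matrix"]).tolist(),"cam pos",-R.T@np.array(c["tvec"]).ravel(),R.round(2).tolist())
E
```

```text
{'time_s': 0.0, 'joint_positions': [1.061, 0.435, 0.025, 1.574, -0.012, 1.134, -0.075], 'joint_velocities': [0.001, -0.001, -0.0, 0.001, -0.001, 0.001, -0.002], 'joint_efforts': [0.0, -67.047, 1.025, -31.621, 0.015, 0.012, 0.0], 'position': [247.048, -573.553, 230.521], 'tool_rot': [-3.075, -0.634, 0.001], 'contact_force': [-0.693, 0.052, -0.101], 'moment': [0.003, -0.009, 0.009], 'grip_force': 0.0, 'grip_width': 85.022}
side [[381.58284801054515, 0.0, 258.9313055230434], [0.0, 381.58284801054515, 197.8111202584135], [0.0, 0.0, 1.0]] cam pos [ 47.91405738 684.82314013 867.47132695] [[-0.8, -0.6, 0.01], [-0.37, 0.48, -0.8], [0.47, -0.64, -0.6]]
top [[413.4589926554012, 0.0, 251.1507195556471], [0.0, 413.4589926554012, 190.96959314873632], [0.0, 0.0, 1.0]] cam pos [ 460.38455465   -7.64484416 1492.45009929] [[-0.03, -1.0, 0.01], [-1.0, 0.03, -0.08], [0.08, -0.01, -1.0]]
```

View pics/side0.png

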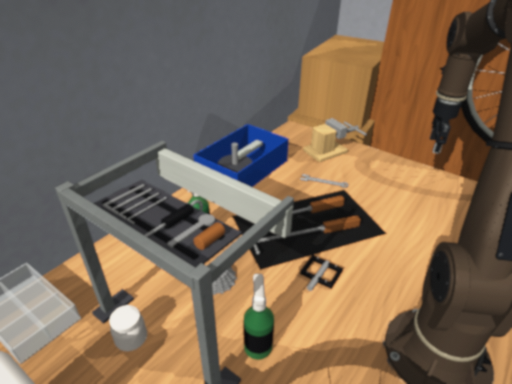

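View pics/top0.png

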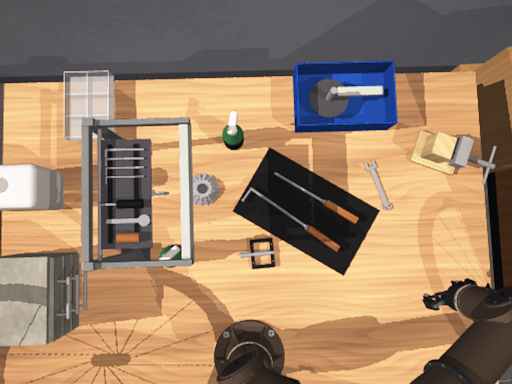

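The side view shows the rack on the left, with the lamp bar facing the mat. In the top view there are two tools on the mat. The one nearer the robot, with its handle at about (322,237) and a hook at about (247,195), looks like the pole. Next I'll zoom in.

```bash
python3 - <<'E'
import cv2,numpy as np
t=cv2.imread("pics/top0.png");s=cv2.imread("pics/side0.png")
a=cv2.resize(t[145:275,230:385],None,fx=3.8,fy=3.8,interpolation=cv2.INTER_CUBIC)
cv2.imwrite("pics/tz.png",a)
b=cv2.resize(s[130:310,50:310],None,fx=3,fy=3,interpolation=cv2.INTER_CUBIC)
cv2.imwrite("pics/sz.png",b)
E
```

```text
(no output)
```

View pics/tz.png

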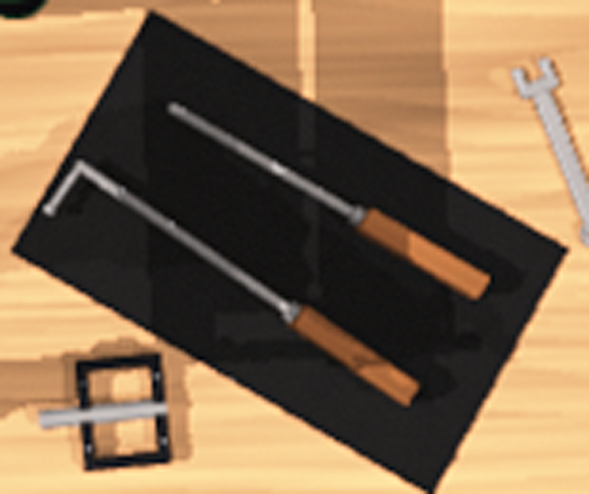

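View pics/sz.png

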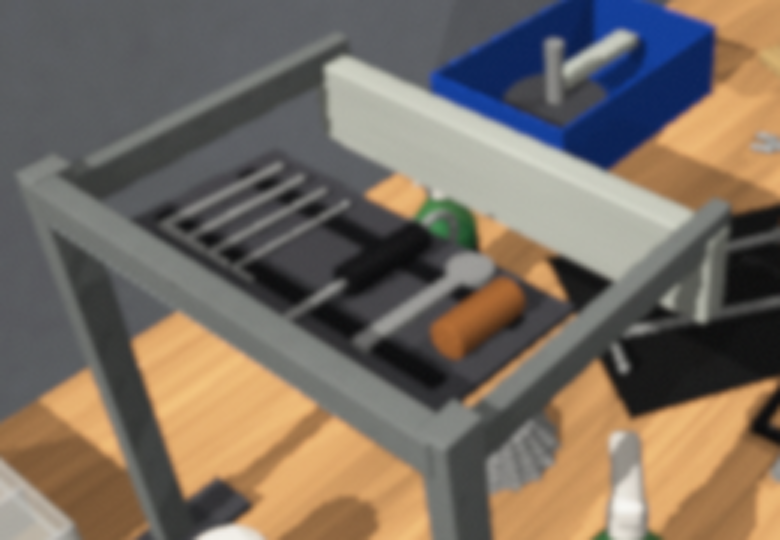

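The nearer tool has a prong: the rod bends at crop (80,165) and the ball is at (50,210). The bar has no prong. In the side view the eye is hidden behind the lamp bar. I'll measure from the top view and zoom in on the rack.

```bash
cat > h.py <<'E'
import cv2,numpy as np
from scipy.spatial.transform import Rotation as Ro
from rig import arm,eyes
def cam(n):
    c=eyes.camera_info(n);return np.array(c["camera_matrix"],float),cv2.Rodrigues(np.array(c["rvec"],float))[0],np.array(c["tvec"],float).ravel()
def plane(n,uv,z):
    K,R,t=cam(n);C=-R.T@t;d=R.T@np.linalg.solve(K,[uv[0],uv[1],1.]);return C+d*(z-C[2])/d[2]
def proj(n,P):
    K,R,t=cam(n);q=K@(R@np.asarray(P,float)+t);return q[:2]/q[2]
def tri(uvt,uvs):
    A=[];b=[]
    for n,uv in(("top",uvt),("side",uvs)):
        K,R,t=cam(n);C=-R.T@t;d=R.T@np.linalg.solve(K,[uv[0],uv[1],1.]);d/=np.linalg.norm(d)
        M=np.eye(3)-np.outer(d,d);A.append(M);b.append(M@C)
    return np.linalg.solve(sum(A),sum(b))
def orange(im):
    h=cv2.cvtColor(im,cv2.COLOR_BGR2HSV);return cv2.inRange(h,(5,150,60),(16,255,230))
E
python3 - <<'E'
from h import *
t=cv2.imread("pics/top0.png")
m=orange(t);m[:,:250]=0;m[:150]=0;m[270:]=0;m[:,370:]=0
cs=[c for c in cv2.findContours(m,0,1)[0] if cv2.contourArea(c)>40]
for c in cs:
    r=cv2.minAreaRect(c);b=cv2.boxPoints(r);print("handle px",np.round(r,1) if 0 else r, [plane("top",p,25).round(0)[:2].tolist() for p in b], plane("top",r[0],30).round(1))
cr=lambda x,y:(230+(x+.5)/3.8-.5,145+(y+.5)/3.8-.5)
for nm,p,z in(("rodcorner",(79,165),20),("ball",(50,211),20),("ferrule",(290,313),20),("handle back",(412,392),20)):print(nm,plane("top",cr(*p),z).round(1))
for p in((150,11),(568,248),(433,492),(13,249)):print("mat",plane("top",cr(*p),3).round(1))
a=cv2.resize(t[110:275,75:215],None,fx=3.6,fy=3.6,interpolation=cv2.INTER_CUBIC);cv2.imwrite("pics/rz.png",a)
E
```

```text
handle px ((323.3456726074219, 238.29196166992188), (36.94736099243164, 7.455010890960693), 34.99202346801758) [[428.0, -214.0], [449.0, -230.0], [372.0, -334.0], [351.0, -318.0]] [ 400.2 -273.4   30. ]
handle px ((341.352294921875, 211.5388641357422), (36.5666389465332, 7.630046367645264), 30.25643539428711) [[515.0, -280.0], [538.0, -295.0], [470.0, -404.0], [447.0, -390.0]] [ 492.4 -341.3   30. ]
rodcorner [586.1 -22.1  20. ]
ball [543.6   6.4  20. ]
ferrule [ 441.5 -215.1   20. ]
handle back [ 364.8 -325.9   20. ]
mat [733.7 -94.7   3. ]
mat [ 494.8 -484.3    3. ]
mat [ 270.1 -344.9    3. ]
mat [509.6  42.7   3. ]
```

View pics/rz.png

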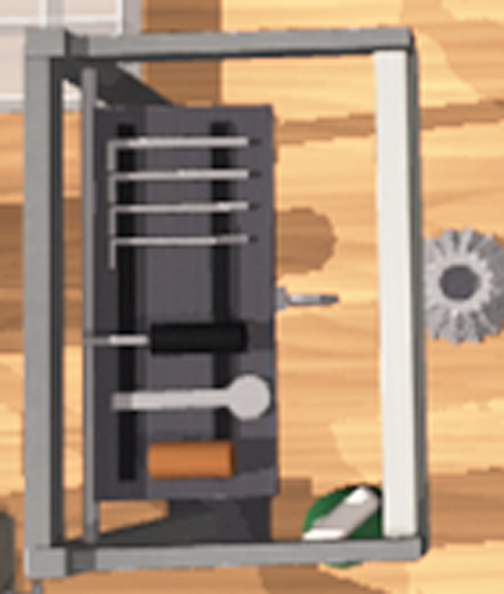

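The eye is a ring seen edge-on at crop (275–337, 299). The arm tips are at crop (411,40) and (421,547). The lamp bar's top face spans crop x 377–411.

```bash
python3 - <<'E'
from h import *
cr=lambda x,y:(75+(x+.5)/3.6-.5,110+(y+.5)/3.6-.5)
P=lambda x,y,z:plane("top",cr(x,y),z)
a=P(411,40,400);b=P(421,547,400)
print("tips",a.round(1),b.round(1),np.linalg.norm(a-b))
l1=P(394,52,385);l2=P(399,537,385);print("lamp ends",l1.round(1),l2.round(1))
u1=P(22,46,400);u2=P(26,560,400);print("rear outer",u1.round(1),u2.round(1))
yv=(a-b)[:2];yv/=np.linalg.norm(yv)  # +x world = rack -y
f=np.array([-yv[1],yv[0]]);print("rack +x dir",f,np.degrees(np.arctan2(f[1],f[0])))
yv=(u1-u2)[:2];print("rear ang",np.degrees(np.arctan2(yv[0],-yv[1])))
yv=(l1-l2)[:2];print("lamp ang",np.degrees(np.arctan2(yv[0],-yv[1])))
mid=(a+b)[:2]/2;print("hinge est",mid+250*f,"eye est",mid+90*f)
print("eye px",P(305,299,340).round(1), "ring tip",P(337,299,340).round(1))
print("lampmid",((l1+l2)/2).round(1))
for nm,p,z in(("cassette",(460,283),36),("bottleA",(345,525),100)):print(nm,P(*p,z).round(0))
print("bottleB",plane("top",(233,130),120).round(0), "pedal",plane("top",(261,253),15).round(0))
s=arm.observe();R=Ro.from_rotvec(s["tool_rot"]).as_matrix();print(R.round(3))
E
```

```text
tips [739.6 141.5 400. ] [365.5 141.1 400. ] 374.13694337151077
lamp ends [734.6 156.5 385. ] [371.9 159.1 385. ]
rear outer [743.1 430.1 400. ] [365.  426.5 400. ]
rack +x dir [-0.00110393  0.99999939] 90.06325061445328
rear ang 90.55587573460082
lamp ang 89.5850538181639
hinge est [552.26100815 391.26027787] eye est [552.43763715 231.26037536]
eye px [553.2 235.4 340. ] ring tip [552.5 210.6 340. ]
lampmid [553.3 157.8 385. ]
cassette [589. 148.  36.]
bottleA [362. 252. 100.]
bottleB [775.  32. 120.] pedal [355. -53.  15.]
[[ 0.918  0.396 -0.001]
 [ 0.396 -0.918  0.001]
 [-0.    -0.001 -1.   ]]
```

```bash
cat >> h.py <<'E'
def Rt(h,p,roll=0):
    h,p=np.radians([h,p]);x=np.array([np.cos(p)*np.cos(h),np.cos(p)*np.sin(h),np.sin(p)]);y=np.array([np.sin(h),-np.cos(h),0]);return np.c_[x,y,np.cross(x,y)]
def now():
    s=arm.observe();return np.array(s["position"]),Ro.from_rotvec(s["tool_rot"]).as_matrix()
def chain(wps,start=None):
    p,R=start or now()
    for q,Q in wps:
        q=np.array(q,float);o=R.T@(q-p)/10;r=np.degrees(Ro.from_matrix(R.T@Q).as_rotvec())
        print("off",o.round(2).tolist(),"rot",r.round(1).tolist(),"rows>=",max(np.linalg.norm(o)/4.17,np.linalg.norm(r)/7.16).round(1));p,R=q,Q
E
python3 - <<'E'
from h import *
G=Rt(53.5,0)
chain([((330,-415,170),Rt(40,0)),((410.4,-259.4,110),G),((410.4,-259.4,8),G)])
E
```

```text
off [13.89, -11.28, 6.07] rot [-0.1, -0.0, -16.7] rows>= 4.5
off [16.16, -6.75, 6.0] rot [0.0, 0.0, -13.5] rows>= 4.4
off [0.0, 0.0, 10.2] rot [0.0, 0.0, 0.0] rows>= 2.4
```

Emit:
{"op": "jog_arm", "data": {
  "series": [
    {"hand": 8.5,"offset": [2.8,-2.3,1.2],"delta_rot": [0,0,-3.3]},
    {"hand": 8.5,"offset": [5.6,-4.5,2.4],"delta_rot": [0,0,-6.7]},
    {"hand": 8.5,"offset": [8.3,-6.8,3.6],"delta_rot": [0,0,-10]},
    {"hand": 8.5,"offset": [11.1,-9,4.9],"delta_rot": [0,0,-13.4]},
    {"hand": 8.5,"offset": [13.9,-11.3,6.1],"delta_rot": [0,0,-16.7]}
  ]
}}

```text
time_s: 0.52
position: [330.5, -413.6, 169.5]
tool_rot: [-2.95, -1.078, 0.0]
contact_force: [1.4, -0.0, -0.4]
grip_width: 84.8
grip_force: 0.0
```

Emit:
{"op": "jog_arm", "data": {
  "series": [
    {"hand": 8.5,"offset": [3.5,-1.5,1.2],"delta_rot": [0,0,-2.7]},
    {"hand": 8.5,"offset": [7,-2.9,2.5],"delta_rot": [0,0,-5.4]},
    {"hand": 8.5,"offset": [10.5,-4.4,3.8],"delta_rot": [0,0,-8.1]},
    {"hand": 8.5,"offset": [14,-5.8,5],"delta_rot": [0,0,-11]},
    {"hand": 8.5,"offset": [16.2,-6.8,6],"delta_rot": [0,0,-13.5]}
  ]
}}

```text
time_s: 0.93
position: [412.0, -255.2, 109.5]
tool_rot: [-2.8, -1.421, -0.001]
contact_force: [0.8, -0.0, 0.0]
grip_width: 84.9
grip_force: 0.0
```

```bash
python3 - <<'E'
from h import *
s=arm.observe();print(s["time_s"],np.round(s["position"],1),np.round(s["joint_positions"],2))
f=eyes.grab_frame("top");cv2.imwrite("pics/t1.png",f[:,:,::-1])
G=Rt(53.5,0)
chain([((410.4,-259.4,8),G)])
E
```

```text
0.9333 [ 412.  -255.2  109.5] [ 0.61  0.37 -0.21  2.04  0.11  0.74 -0.3 ]
off [-0.87, 0.31, 10.01] rot [-0.2, -0.2, 0.8] rows>= 2.4
```

Emit:
{"op": "jog_arm", "data": {
  "series": [
    {"hand": 8.5,"offset": [0,0,3]},
    {"hand": 8.5,"offset": [0,0,5]},
    {"hand": 8.5,"offset": [0,0,6]},
    {"hand": 8.5,"offset": [0,0,6]}
  ]
}}

```text
$.series[0]: bad value
```

```bash
python3 - <<'E'
from h import *
s=arm.observe();print(s["time_s"],np.round(s["position"],1),np.round(s["joint_positions"],2),np.round(s["joint_velocities"],3))
chain([((410.4,-259.4,8),Rt(53.5,0))])
E
```

```text
0.9833 [ 413.  -251.   108.1] [ 0.61  0.37 -0.22  2.04  0.11  0.74 -0.3 ] [ 0.05  -0.011  0.037 -0.027 -0.026  0.06   0.056]
off [-0.87, 0.31, 10.01] rot [-0.2, -0.2, 0.8] rows>= 2.4
```

Emit:
{"op": "jog_arm", "data": {
  "series": [
    {"hand": 8.5,"offset": [0,0,3],"delta_rot": [0,0,0]},
    {"hand": 8.5,"offset": [0,0,5],"delta_rot": [0,0,0]},
    {"hand": 8.5,"offset": [0,0,6],"delta_rot": [0,0,0]},
    {"hand": 8.5,"offset": [0,0,6],"delta_rot": [0,0,0]},
    {"hand": 8.5,"offset": [0,0,6],"delta_rot": [0,0,0]}
  ]
}}

```text
time_s: 1.4
position: [410.3, -259.2, 50.3]
tool_rot: [-2.805, -1.413, 0.001]
contact_force: [-0.4, -0.7, 1.0]
grip_width: 84.9
grip_force: 0.0
```

```bash
python3 - <<'E'
from h import *
s=arm.observe();print(s["time_s"],np.round(s["position"],1),np.round(s["joint_velocities"],3))
chain([((410.4,-259.4,8),Rt(53.5,0))])
E
```

```text
1.4 [ 410.3 -259.2   50.3] [ 0.005 -0.025 -0.005 -0.018  0.001  0.006 -0.001]
off [-0.01, 0.02, 4.23] rot [-0.1, 0.0, -0.0] rows>= 1.0
```

Emit:
{"op": "jog_arm", "data": {
  "series": [
    {"hand": 8.5,"offset": [0,0,1.5],"delta_rot": [0,0,0]},
    {"hand": 8.5,"offset": [0,0,3],"delta_rot": [0,0,0]},
    {"hand": 8.5,"offset": [0,0,4.2],"delta_rot": [0,0,0]},
    {"hand": 8.5,"offset": [0,0,4.2],"delta_rot": [0,0,0]},
    {"hand": 8.5,"offset": [0,0,4.2],"delta_rot": [0,0,0]}
  ]
}}

```text
time_s: 1.82
position: [410.9, -259.5, 9.1]
tool_rot: [2.805, 1.413, 0.0]
contact_force: [0.2, -0.4, -0.2]
grip_width: 85.2
grip_force: 0.0
```

Emit:
{"op": "jog_arm", "data": {
  "force": 100,
  "series": [
    {"hand": 4,"offset": [0,0,0],"delta_rot": [0,0,0]},
    {"hand": 2,"offset": [0,0,0],"delta_rot": [0,0,0]},
    {"hand": 1,"offset": [0,0,0],"delta_rot": [0,0,0]},
    {"hand": 1,"offset": [0,0,0],"delta_rot": [0,0,0]},
    {"hand": 1,"offset": [0,0,0],"delta_rot": [0,0,0]}
  ]
}}

```text
time_s: 2.23
position: [410.9, -259.2, 8.7]
tool_rot: [2.805, 1.414, 0.001]
contact_force: [1.0, -0.6, 1.8]
grip_width: 24.9
grip_force: 1.4
```

Emit:
{"op": "jog_arm", "data": {
  "force": 120,
  "series": [
    {"hand": 1,"offset": [0,0,0],"delta_rot": [0,0,0]},
    {"hand": 1,"offset": [0,0,0],"delta_rot": [0,0,0]},
    {"hand": 1,"offset": [0,0,0],"delta_rot": [0,0,0]}
  ]
}}

```text
time_s: 2.48
position: [411.0, -259.3, 9.1]
tool_rot: [2.804, 1.414, 0.001]
contact_force: [-1.4, 0.3, 10.8]
grip_width: 22.2
grip_force: 118.0
```

```bash
python3 - <<'E'
from h import *
s=arm.observe();p,R=now();print(p.round(1),R.round(3).tolist(),s["contact_force"])
f=eyes.grab_frame("top");cv2.imwrite("pics/t2.png",f[:,:,::-1])
E
```

```text
[ 411.  -259.3    9.1] [[0.595, 0.804, 0.001], [0.804, -0.595, -0.001], [-0.0, 0.001, -1.0]] [-1.39604919  0.26830093 10.77094502]
```

```bash
cat >> h.py <<'E'
HK=np.array([294.5,-25,-11.])
def T(hook,h,p): R=Rt(h,p); return np.array(hook,float)-R@HK,R
E
python3 - <<'E'
from h import *
A=(np.array([411,-259.3,89]),Rt(53.5,0))
S=T((613,112,240),90,44);M=((A[0]+S[0])/2,Rt(72,22))
print(S[0],M[0])
chain([A,M,S])
E
```

```text
[638.         -92.20432912  27.5103721 ] [ 524.5        -175.75216456   58.25518605]
off [-0.0, 0.01, -7.99] rot [0.1, 0.0, 0.0] rows>= 1.9
off [13.47, 4.15, 3.07] rot [3.6, 21.8, -18.3] rows>= 4.0
off [9.47, 8.21, 7.14] rot [9.9, 21.8, -15.2] rows>= 4.0
```

```bash
python3 - <<'E'
from h import *
A=(np.array([411,-259.3,109]),Rt(53.5,0))
S=T((613,112,288),90,42);M=((A[0]+S[0])/2+[0,0,10],Rt(72,21))
print(S[0],M[0])
chain([A,M,S])
E
```

```text
[638.         -99.49571443  82.76644335] [ 524.5        -179.39785722  105.88322167]
off [-0.0, 0.01, -9.99] rot [0.1, 0.0, 0.0] rows>= 2.4
off [13.17, 4.37, 0.31] rot [3.4, 20.8, -18.3] rows>= 3.9
off [9.54, 8.33, 6.14] rot [9.5, 20.8, -15.4] rows>= 3.9
```

Emit:
{"op": "jog_arm", "data": {
  "series": [
    {"hand": 1,"offset": [0,0,-1.5],"delta_rot": [0,0,0]},
    {"hand": 1,"offset": [0,0,-4],"delta_rot": [0,0,0]},
    {"hand": 1,"offset": [0,0,-7],"delta_rot": [0,0,0]},
    {"hand": 1,"offset": [0,0,-9.5],"delta_rot": [0,0,0]},
    {"hand": 1,"offset": [0,0,-10],"delta_rot": [0,0,0]}
  ]
}}

```text
time_s: 2.95
position: [412.4, -259.8, 111.9]
tool_rot: [2.802, 1.412, 0.005]
contact_force: [0.2, -0.8, -1.7]
grip_width: 22.1
grip_force: 117.8
```

Emit:
{"op": "jog_arm", "data": {
  "series": [
    {"hand": 1,"offset": [2,0.7,0],"delta_rot": [0.5,3.1,-2.7]},
    {"hand": 1,"offset": [5,1.7,0.1],"delta_rot": [1.3,7.8,-6.9]},
    {"hand": 1,"offset": [8,2.7,0.2],"delta_rot": [2,12.5,-11]},
    {"hand": 1,"offset": [11,3.6,0.3],"delta_rot": [2.8,17.3,-15.2]},
    {"hand": 1,"offset": [13.2,4.4,0.3],"delta_rot": [3.4,20.8,-18.3]}
  ]
}}

```text
time_s: 3.37
position: [525.5, -178.2, 104.9]
tool_rot: [-2.336, -1.703, -0.439]
contact_force: [-0.6, -0.0, -2.1]
grip_width: 22.1
grip_force: 117.6
```

Emit:
{"op": "jog_arm", "data": {
  "series": [
    {"hand": 1,"offset": [2.4,2.1,1.5],"delta_rot": [2.4,5.2,-3.9]},
    {"hand": 1,"offset": [4.8,4.2,3.1],"delta_rot": [4.8,10.4,-7.7]},
    {"hand": 1,"offset": [7.2,6.3,4.6],"delta_rot": [7.1,15.6,-11.5]},
    {"hand": 1,"offset": [9.5,8.3,6.1],"delta_rot": [9.5,20.8,-15.4]},
    {"hand": 1,"offset": [9.5,8.3,6.1],"delta_rot": [9.5,20.8,-15.4]}
  ]
}}

```text
time_s: 3.78
position: [638.6, -96.6, 73.0]
tool_rot: [-1.783, -1.782, -0.689]
contact_force: [-3.8, -0.2, -4.7]
grip_width: 21.9
grip_force: 118.3
```

Emit:
{"op": "jog_arm", "data": {
  "series": [
    {"hand": 1,"offset": [0,0,0],"delta_rot": [0,0,0]},
    {"hand": 1,"offset": [0,0,0],"delta_rot": [0,0,0]},
    {"hand": 1,"offset": [0,0,0],"delta_rot": [0,0,0]}
  ]
}}

```text
time_s: 4.03
position: [637.2, -100.0, 83.3]
tool_rot: [-1.797, -1.795, -0.686]
contact_force: [0.5, 0.4, -0.6]
grip_width: 22.0
grip_force: 118.3
```

```bash
python3 - <<'E'
from h import *
s=arm.observe();p,R=now();print(p.round(1),R.round(3).tolist(),np.round(s["joint_positions"],2))
print("hook",(p+R@HK).round(1),"px top",proj("top",p+R@HK),proj("side",p+R@HK))
ims=[]
for n in("top","side"):
    f=eyes.grab_frame(n)[:,:,::-1].copy();cv2.imwrite(f"pics/{n}3.png",f)
    for q in (HK,HK-[0,25,0],HK+[0,25,0]):
        u=proj(n,p+R@q);cv2.circle(f,(int(round(u[0])),int(round(u[1]))),0,(0,0,255),-1)
    ims.append(f)
a=cv2.resize(ims[0][130:330,150:350],(400,400),interpolation=cv2.INTER_CUBIC);b=cv2.resize(ims[1][120:320,200:400],(400,400),interpolation=cv2.INTER_CUBIC)
cv2.imwrite("pics/c3.png",np.hstack([a,b]))
E
```

```text
[ 637.2 -100.    83.3] [[0.001, 1.0, -0.0], [0.745, -0.0, 0.667], [0.667, -0.001, -0.745]] [ 0.78  0.92 -0.63  1.46 -0.22  1.12  0.42]
hook [612.4 112.1 287.9] px top [205.04743941 172.6499429 ] [213.4848072  189.47382735]
```

View pics/c3.png

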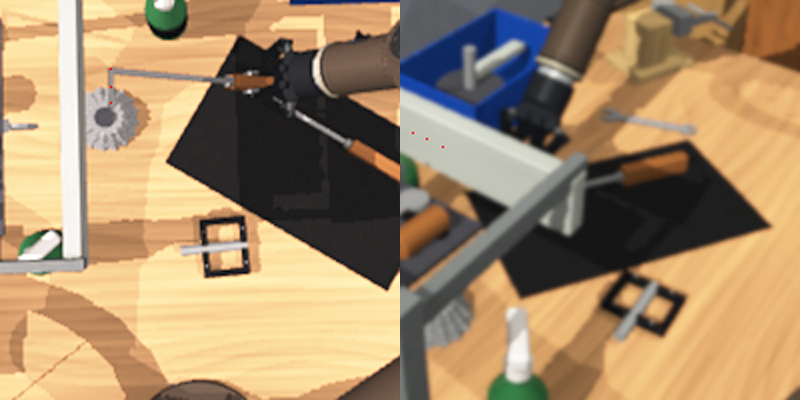

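The pole is held, pitched up, with the corner at top pixel about (205,166) just in front of the lamp bar. In the side view the hook end is hidden behind the lamp. I'll check the prong more closely in the top view.

```bash
python3 - <<'E'
from h import *
p,R=now()
for nm,q in(("corner",HK+[0,25,0]),("hook",HK),("ball",HK-[0,25,0]),("ferrule",HK+[-245,25,0])):print(nm,proj("top",p+R@q).round(1))
t=cv2.imread("pics/top3.png");cv2.imwrite("pics/c4.png",cv2.resize(t[155:205,190:270],None,fx=10,fy=10,interpolation=cv2.INTER_CUBIC))
E
```

```text
corner [204.9 164.2]
hook [205.1 172.6]
ball [205.2 181.1]
ferrule [264.8 169.6]
```

View pics/c4.png

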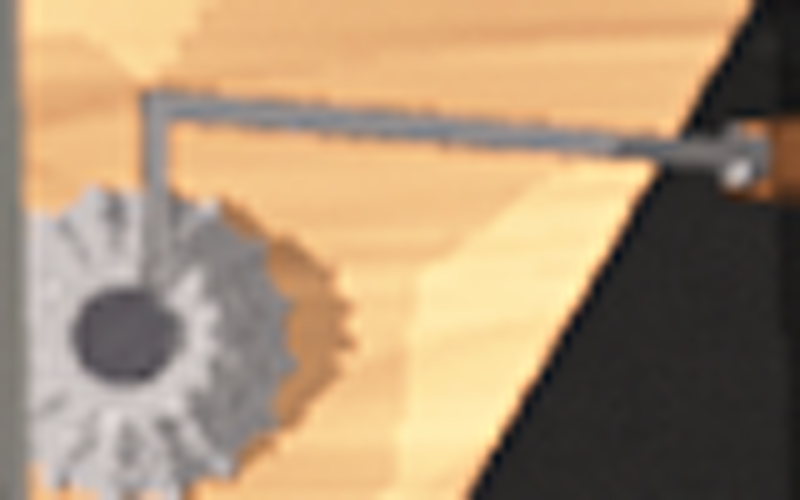

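The corner shows at (205.4,165.2) against a predicted (204.9,164.2), so the hook sits about 3 mm lower in x. I'll correct for that and plan the approach under the lamp.

```bash
sed -i 's/^HK=.*/HK=np.array([294.5,-28,-11.])/' h.py; python3 - <<'E'
from h import *
chain([T((612,176,289),90,42),T((612,233,340),90,42)])
for P in((553,233,340),(612,233,340),(637,233,340),(587,233,340),(612,176,289)):print(P,proj("side",P).round(1),proj("top",P).round(1))
E
```

```text
off [4.8, 0.26, 4.35] rot [0.0, 0.2, 0.0] rows>= 1.6
off [7.65, -0.0, 0.02] rot [0.0, 0.0, 0.0] rows>= 1.8
(553, 233, 340) [195.2 205.4] [160.2 192.7]
(612, 233, 340) [176.7 195.6] [159.9 171.7]
(637, 233, 340) [169.1 191.6] [159.8 162.9]
(587, 233, 340) [184.4 199.6] [160.1 180.6]
(612, 176, 289) [196.1 201.2] [183.1 173.4]
```

Emit:
{"op": "jog_arm", "data": {
  "series": [
    {"hand": 1,"offset": [1,0.1,0.9],"delta_rot": [0,0,0]},
    {"hand": 1,"offset": [2.4,0.2,2.2],"delta_rot": [0,0,0]},
    {"hand": 1,"offset": [3.8,0.3,3.4],"delta_rot": [0,0.1,0]},
    {"hand": 1,"offset": [4.8,0.3,4.3],"delta_rot": [0,0.2,0]},
    {"hand": 1,"offset": [4.8,0.3,4.3],"delta_rot": [0,0.2,0]}
  ]
}}

```text
time_s: 4.55
position: [639.8, -30.2, 84.4]
tool_rot: [-1.786, -1.795, -0.69]
contact_force: [0.2, 0.3, -2.0]
grip_width: 22.0
grip_force: 118.3
```

Emit:
{"op": "jog_arm", "data": {
  "series": [
    {"hand": 1,"offset": [1,0,0],"delta_rot": [0,0,0]},
    {"hand": 1,"offset": [2.7,0,0],"delta_rot": [0,0,0]},
    {"hand": 1,"offset": [4.7,0,0],"delta_rot": [0,0,0]},
    {"hand": 1,"offset": [6.6,0,0],"delta_rot": [0,0,0]},
    {"hand": 1,"offset": [7.6,0,0],"delta_rot": [0,0,0]}
  ]
}}

```text
time_s: 4.97
position: [641.0, 25.0, 137.2]
tool_rot: [-1.788, -1.795, -0.693]
contact_force: [1.1, 0.7, -1.4]
grip_width: 22.2
grip_force: 118.3
```

Emit:
{"op": "jog_arm", "data": {
  "series": [
    {"hand": 1,"offset": [0,0,0],"delta_rot": [0,0,0]},
    {"hand": 1,"offset": [0,0,0],"delta_rot": [0,0,0]},
    {"hand": 1,"offset": [0,0,0],"delta_rot": [0,0,0]}
  ]
}}

```text
time_s: 5.22
position: [640.5, 20.1, 132.8]
tool_rot: [-1.794, -1.791, -0.689]
contact_force: [-0.5, 0.4, -2.0]
grip_width: 22.3
grip_force: 118.3
```

```bash
python3 - <<'E'
from h import *
p,R=now();print(p.round(1),R.round(3).tolist())
for nm,q in(("corner",HK+[0,25,0]),("ball",HK-[0,25,0])):print(nm,(p+R@q).round(1),proj("top",p+R@q).round(1),proj("side",p+R@q).round(1))
t,s=[eyes.grab_frame(n)[:,:,::-1] for n in("top","side")];cv2.imwrite("pics/top5.png",t);cv2.imwrite("pics/side5.png",s)
z=lambda i:cv2.resize(i,(400,400),interpolation=cv2.INTER_CUBIC)
cv2.imwrite("pics/c5.png",np.hstack([z(t[150:200,140:190]),z(s[175:225,155:205])]))
E
```

```text
[640.5  20.1 132.8] [[0.002, 1.0, -0.001], [0.742, -0.001, 0.67], [0.67, -0.002, -0.742]]
corner [638.  231.3 338.4] [160.6 162.6] [169.5 191.6]
ball [588.  231.3 338.5] [160.8 180.3] [184.7 199.6]
```

View pics/c5.png

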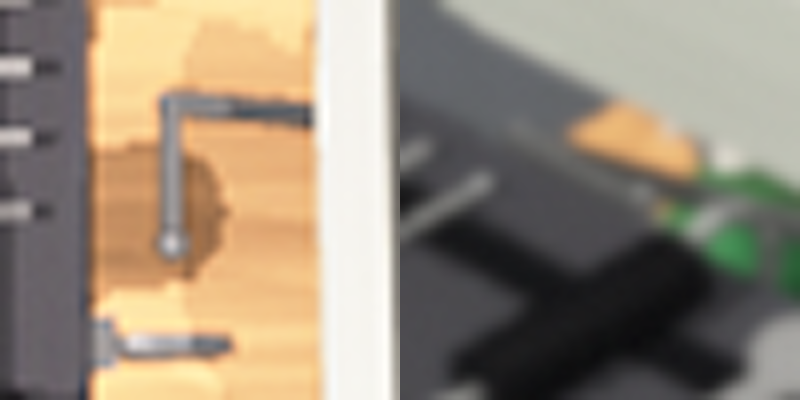

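The prong is level with the eye: corner at (161.4,162.7) and ball at (161.4,180.3) in the top view, with the ring at (160,193). In the side view the ball is at (187,201), lined up with the ring arc. I'll insert it sideways.

Emit:
{"op": "jog_arm", "data": {
  "series": [
    {"hand": 1,"offset": [0.1,-0.6,0.1],"delta_rot": [0,0,0]},
    {"hand": 1,"offset": [0.2,-1.4,0.2],"delta_rot": [0,0,0]},
    {"hand": 1,"offset": [0.2,-2.2,0.2],"delta_rot": [0,0,0]},
    {"hand": 1,"offset": [0.2,-3,0.2],"delta_rot": [0,0,0]},
    {"hand": 1,"offset": [0.2,-3.6,0.2],"delta_rot": [0,0,0]}
  ]
}}

```text
time_s: 5.73
position: [603.2, 23.9, 133.3]
tool_rot: [-1.792, -1.791, -0.689]
contact_force: [-0.3, -0.2, -1.0]
grip_width: 22.2
grip_force: 118.3
```

Emit:
{"op": "jog_arm", "data": {
  "series": [
    {"hand": 1,"offset": [0,-0.6,0],"delta_rot": [0,0,0]},
    {"hand": 1,"offset": [0,-1.2,0],"delta_rot": [0,0,0]},
    {"hand": 1,"offset": [0,-1.8,0],"delta_rot": [0,0,0]},
    {"hand": 1,"offset": [0,-2.4,0],"delta_rot": [0,0,0]},
    {"hand": 1,"offset": [0,-2.4,0],"delta_rot": [0,0,0]}
  ]
}}

```text
time_s: 6.15
position: [579.3, 23.9, 133.3]
tool_rot: [-1.792, -1.791, -0.689]
contact_force: [-0.3, -0.4, -0.7]
grip_width: 21.9
grip_force: 118.3
```

```bash
python3 - <<'E'
from h import *
p,R=now();print(p.round(1),(p+R@HK).round(1),arm.observe()["contact_force"])
t,s=[eyes.grab_frame(n)[:,:,::-1] for n in("top","side")];cv2.imwrite("pics/top6.png",t);cv2.imwrite("pics/side6.png",s)
z=lambda i:cv2.resize(i,(400,400),interpolation=cv2.INTER_CUBIC)
cv2.imwrite("pics/c6.png",np.hstack([z(t[165:215,140:190]),z(s[180:230,170:220])]))
E
```

```text
[579.3  23.9 133.3] [551.7 234.8 339.2] [-0.29408626 -0.41473341 -0.68918739]
```

View pics/c6.png

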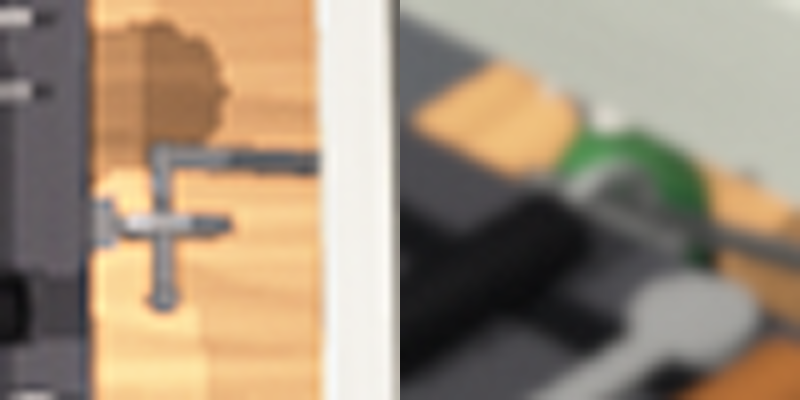

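The prong is through the ring: the top view shows the ring crossing mid-prong at (160,193), with the corner and ball on either side. Now I'll plan the swing.

```bash
cat >> h.py <<'E'
def W(a,pit,y0=393,z0=362,x=552):
    b=0.137+a;return T((x,y0-161.5*np.cos(b),z0-161.5*np.sin(b)),90,pit)
def pitch(a): return 42-22*min(a,1.4)/1.4
E
python3 - <<'E'
from h import *
A=np.linspace(0,1.4,9)[1:]
for a in A:
    p,R=W(a,pitch(a));k=p+R@HK;t=np.tan(np.radians(pitch(a)));print(a.round(3),"tcp",p.round(0),"hook",k.round(0),"rodtop@170",round(k[2]-(k[1]-170)*t+6.5))
chain([W(a,pitch(a)) for a in A])
E
```

```text
0.175 tcp [580.  18. 118.] hook [552. 239. 312.] rodtop@170 262
0.35 tcp [580.  20. 102.] hook [552. 250. 286.] rodtop@170 234
0.525 tcp [580.  27.  90.] hook [552. 266. 263.] rodtop@170 205
0.7 tcp [580.  38.  81.] hook [552. 285. 242.] rodtop@170 180
0.875 tcp [580.  53.  76.] hook [552. 307. 225.] rodtop@170 158
1.05 tcp [580.  71.  76.] hook [552. 333. 212.] rodtop@170 141
1.225 tcp [580.  92.  80.] hook [552. 360. 204.] rodtop@170 131
1.4 tcp [580. 115.  90.] hook [552. 388. 201.] rodtop@170 128
off [-1.49, -0.06, 0.8] rot [-0.0, -2.9, -0.1] rows>= 0.4
off [-0.81, -0.0, 1.29] rot [0.0, -2.8, -0.0] rows>= 0.4
off [-0.2, -0.0, 1.4] rot [-0.0, -2.8, 0.0] rows>= 0.4
off [0.43, -0.0, 1.37] rot [-0.0, -2.8, -0.0] rows>= 0.4
off [1.04, -0.0, 1.2] rot [0.0, -2.7, 0.0] rows>= 0.4
off [1.59, -0.0, 0.91] rot [-0.0, -2.8, -0.0] rows>= 0.4
off [2.06, -0.0, 0.49] rot [0.0, -2.7, 0.0] rows>= 0.5
off [2.43, -0.0, -0.02] rot [-0.0, -2.8, -0.0] rows>= 0.6
```

Emit:
{"op": "jog_arm", "data": {
  "series": [
    {"hand": 1,"offset": [-0.3,0,0.16],"delta_rot": [0,-0.6,0]},
    {"hand": 1,"offset": [-0.6,0,0.32],"delta_rot": [0,-1.2,0]},
    {"hand": 1,"offset": [-0.9,0,0.48],"delta_rot": [0,-1.8,0]},
    {"hand": 1,"offset": [-1.2,0,0.64],"delta_rot": [0,-2.4,0]},
    {"hand": 1,"offset": [-1.5,0,0.8],"delta_rot": [0,-2.9,0]}
  ]
}}

```text
time_s: 6.67
position: [580.7, 18.6, 117.3]
tool_rot: [-1.825, -1.825, -0.649]
contact_force: [0.9, 0.8, -0.6]
grip_width: 22.4
grip_force: 118.4
```

Emit:
{"op": "jog_arm", "data": {
  "series": [
    {"hand": 1,"offset": [-0.16,0,0.26],"delta_rot": [0,-0.6,0]},
    {"hand": 1,"offset": [-0.32,0,0.52],"delta_rot": [0,-1.2,0]},
    {"hand": 1,"offset": [-0.48,0,0.78],"delta_rot": [0,-1.8,0]},
    {"hand": 1,"offset": [-0.64,0,1.04],"delta_rot": [0,-2.4,0]},
    {"hand": 1,"offset": [-0.81,0,1.29],"delta_rot": [0,-2.8,0]}
  ]
}}

```text
time_s: 7.08
position: [580.6, 20.7, 102.3]
tool_rot: [-1.856, -1.856, -0.61]
contact_force: [-0.9, 0.6, -0.6]
grip_width: 22.4
grip_force: 118.4
```

```bash
python3 - <<'E'
from h import *
s=arm.observe();p,R=now();print(p.round(1),(p+R@HK).round(1),np.round(s["contact_force"],1),np.round(s["moment"],2))
for n in("top","side"):
    f=eyes.grab_frame(n)[:,:,::-1];cv2.imwrite(f"pics/{n}7.png",f)
t=cv2.imread("pics/top7.png");t0=cv2.imread("pics/top6.png")
# board front edge column along a few rows: dark board -> wood
for r in(165,175,205,215):
    print(r,[int(x) for x in t0[r,135:165].sum(1)],[int(x) for x in t[r,135:165].sum(1)])
E
```

```text
[580.6  20.7 102.3] [552.7 251.1 286.1] [-0.9  0.6 -0.6] [-0.27  0.02 -0.05]
165 [72, 69, 66, 106, 167, 221, 282, 268, 267, 291, 290, 294, 296, 295, 306, 313, 447, 592, 577, 577, 579, 578, 579, 572, 544, 518, 520, 520, 520, 518] [149, 80, 89, 86, 123, 200, 214, 206, 200, 230, 273, 264, 266, 270, 271, 263, 275, 404, 532, 522, 524, 520, 523, 520, 521, 519, 519, 519, 520, 518]
175 [194, 250, 303, 295, 347, 348, 378, 431, 393, 258, 244, 264, 294, 301, 298, 261, 299, 443, 432, 423, 421, 422, 398, 340, 349, 352, 350, 349, 345, 348] [139, 72, 76, 73, 105, 179, 198, 194, 190, 220, 265, 263, 262, 271, 272, 273, 265, 308, 355, 347, 343, 344, 343, 349, 351, 352, 349, 346, 345, 348]
205 [83, 86, 82, 84, 82, 81, 82, 54, 105, 202, 209, 203, 209, 212, 208, 190, 341, 566, 618, 621, 622, 628, 630, 638, 646, 648, 648, 642, 645, 623] [89, 84, 83, 83, 83, 85, 86, 87, 86, 73, 130, 219, 208, 206, 207, 208, 198, 445, 626, 622, 621, 630, 613, 571, 580, 550, 591, 589, 589, 587]
215 [98, 109, 102, 96, 193, 406, 556, 583, 630, 630, 612, 558, 445, 268, 199, 219, 370, 555, 610, 603, 597, 598, 596, 595, 596, 596, 595, 594, 593, 600] [227, 111, 92, 92, 93, 135, 218, 368, 493, 501, 533, 524, 501, 419, 307, 189, 194, 379, 576, 604, 599, 598, 596, 595, 596, 580, 535, 537, 540, 541]
```

Emit:
{"op": "jog_arm", "data": {
  "series": [
    {"hand": 1,"offset": [-0.04,0,0.28],"delta_rot": [0,-0.6,0]},
    {"hand": 1,"offset": [-0.08,0,0.56],"delta_rot": [0,-1.2,0]},
    {"hand": 1,"offset": [-0.12,0,0.84],"delta_rot": [0,-1.8,0]},
    {"hand": 1,"offset": [-0.16,0,1.12],"delta_rot": [0,-2.4,0]},
    {"hand": 1,"offset": [-0.2,0,1.4],"delta_rot": [0,-2.8,0]}
  ]
}}

```text
time_s: 7.6
position: [580.6, 27.4, 89.9]
tool_rot: [-1.887, -1.887, -0.569]
contact_force: [1.6, -0.3, 0.0]
grip_width: 22.3
grip_force: 118.4
```

Emit:
{"op": "jog_arm", "data": {
  "series": [
    {"hand": 1,"offset": [0.09,0,0.27],"delta_rot": [0,-0.6,0]},
    {"hand": 1,"offset": [0.17,0,0.55],"delta_rot": [0,-1.2,0]},
    {"hand": 1,"offset": [0.26,0,0.82],"delta_rot": [0,-1.8,0]},
    {"hand": 1,"offset": [0.34,0,1.1],"delta_rot": [0,-2.4,0]},
    {"hand": 1,"offset": [0.43,0,1.37],"delta_rot": [0,-2.8,0]}
  ]
}}

```text
time_s: 8.02
position: [580.6, 38.7, 80.9]
tool_rot: [-1.917, -1.918, -0.528]
contact_force: [-0.2, -1.5, 0.6]
grip_width: 22.1
grip_force: 118.4
```

Emit:
{"op": "jog_arm", "data": {
  "series": [
    {"hand": 1,"offset": [0.2,0,0.24],"delta_rot": [0,-0.6,0]},
    {"hand": 1,"offset": [0.4,0,0.48],"delta_rot": [0,-1.2,0]},
    {"hand": 1,"offset": [0.6,0,0.72],"delta_rot": [0,-1.8,0]},
    {"hand": 1,"offset": [0.8,0,0.96],"delta_rot": [0,-2.4,0]},
    {"hand": 1,"offset": [1.04,0,1.2],"delta_rot": [0,-2.7,0]}
  ]
}}

```text
time_s: 8.43
position: [580.6, 53.7, 76.0]
tool_rot: [-1.947, -1.947, -0.486]
contact_force: [-0.3, -1.0, -0.8]
grip_width: 22.4
grip_force: 118.5
```

```bash
python3 - <<'E'
from h import *
s=arm.observe();p,R=now();print(p.round(1),(p+R@HK).round(1),np.round(s["contact_force"],1),np.round(s["moment"],2))
print("hook/corner/ball px",[(proj(n,p+R@(HK+[0,d,0])).round(1)) for n in("top","side") for d in(0,25,-25)])
t,si=[eyes.grab_frame(n)[:,:,::-1] for n in("top","side")];cv2.imwrite("pics/top8.png",t);cv2.imwrite("pics/side8.png",si)
E
```

```text
[580.6  53.7  76. ] [552.6 308.2 224.4] [-0.3 -1.  -0.8] [-0.59  0.04 -0.08]
hook/corner/ball px [array([143.6, 196.4]), array([143.5, 188.3]), array([143.6, 204.5]), array([176.4, 261.5]), array([168.8, 256.6]), array([184.2, 266.5])]
```

Emit:
{"op": "jog_arm", "data": {
  "series": [
    {"hand": 1,"offset": [0.32,0,0.18],"delta_rot": [0,-0.6,0]},
    {"hand": 1,"offset": [0.64,0,0.37],"delta_rot": [0,-1.2,0]},
    {"hand": 1,"offset": [0.96,0,0.55],"delta_rot": [0,-1.8,0]},
    {"hand": 1,"offset": [1.28,0,0.73],"delta_rot": [0,-2.4,0]},
    {"hand": 1,"offset": [1.59,0,0.91],"delta_rot": [0,-2.8,0]}
  ]
}}

```text
time_s: 8.95
position: [580.6, 72.1, 75.6]
tool_rot: [-1.976, -1.977, -0.443]
contact_force: [-0.7, -2.2, -1.5]
grip_width: 22.3
grip_force: 118.3
```

Emit:
{"op": "jog_arm", "data": {
  "series": [
    {"hand": 1,"offset": [0.4,0,0.1],"delta_rot": [0,-0.6,0]},
    {"hand": 1,"offset": [0.8,0,0.2],"delta_rot": [0,-1.2,0]},
    {"hand": 1,"offset": [1.2,0,0.3],"delta_rot": [0,-1.8,0]},
    {"hand": 1,"offset": [1.6,0,0.4],"delta_rot": [0,-2.4,0]},
    {"hand": 1,"offset": [2.06,0,0.49],"delta_rot": [0,-2.7,0]}
  ]
}}

```text
time_s: 9.37
position: [580.6, 93.0, 80.1]
tool_rot: [-2.004, -2.005, -0.4]
contact_force: [0.2, -2.4, -1.6]
grip_width: 22.0
grip_force: 118.4
```

```bash
python3 - <<'E'
from h import *
s=arm.observe();p,R=now();print(p.round(1),(p+R@HK).round(1),np.round(s["contact_force"],1),np.round(s["moment"],2))
t,si=[eyes.grab_frame(n)[:,:,::-1] for n in("top","side")];cv2.imwrite("pics/top9.png",t);cv2.imwrite("pics/side9.png",si)
for th in(.8,.9,1.,1.1,1.2,1.3):
    print(th,[proj("top",(x,393-135*np.cos(th),362-135*np.sin(th))).round(1).tolist() for x in(660,)],end=" ")
    print("side",proj("side",(660,393-135*np.cos(th),362-135*np.sin(th))).round(1))
for r in(155,160,168):
  for k in(8,9):
    print(r,k,cv2.imread(f"pics/top{k}.png")[r,100:165].astype(int).sum(1).tolist())
E
```

```text
[580.6  93.   80.1] [552.5 360.6 203.5] [ 0.2 -2.4 -1.6] [-0.54  0.03  0.06]
0.8 [[142.9, 159.6]] side [145.5 226.7]
0.9 [[140.3, 160.1]] side [142.7 231.8]
1.0 [[137.3, 160.6]] side [139.5 236.7]
1.1 [[134.0, 161.0]] side [136.  241.6]
1.2 [[130.5, 161.4]] side [132.2 246.2]
1.3 [[126.7, 161.8]] side [128.  250.6]
155 8 [417, 330, 149, 189, 184, 179, 162, 273, 436, 360, 100, 44, 49, 78, 145, 192, 190, 186, 181, 184, 184, 182, 182, 179, 176, 179, 175, 182, 179, 170, 172, 164, 108, 88, 124, 159, 184, 255, 283, 286, 299, 270, 184, 188, 185, 208, 314, 369, 395, 498, 507, 499, 528, 574, 567, 567, 567, 571, 567, 568, 569, 569, 572, 572, 573]
155 9 [424, 340, 192, 183, 163, 165, 172, 322, 465, 331, 20, 34, 100, 176, 164, 155, 156, 159, 171, 183, 204, 225, 263, 273, 299, 321, 334, 370, 375, 365, 326, 312, 296, 261, 157, 169, 194, 199, 226, 245, 284, 290, 298, 299, 300, 293, 327, 373, 401, 503, 515, 511, 535, 577, 574, 575, 574, 574, 575, 577, 574, 576, 575, 578, 579]
160 8 [412, 330, 176, 184, 187, 181, 173, 281, 427, 393, 328, 375, 416, 412, 414, 400, 372, 371, 359, 344, 336, 323, 325, 321
[... 487 characters left out ...]
50, 552, 554, 552, 553, 553, 552, 553, 553]
168 8 [422, 335, 188, 202, 183, 186, 179, 206, 272, 312, 319, 321, 313, 310, 327, 313, 257, 247, 238, 219, 187, 180, 164, 165, 153, 159, 174, 176, 169, 173, 172, 168, 111, 40, 49, 52, 112, 194, 185, 185, 186, 189, 184, 185, 186, 193, 266, 334, 326, 327, 323, 368, 440, 435, 436, 405, 320, 321, 319, 324, 324, 361, 468, 524, 522]
168 9 [427, 350, 205, 197, 168, 169, 160, 239, 333, 247, 169, 144, 119, 155, 146, 139, 157, 159, 161, 165, 167, 167, 165, 162, 167, 139, 45, 45, 48, 99, 179, 167, 168, 166, 165, 221, 321, 346, 347, 345, 342, 344, 346, 342, 336, 338, 331, 330, 328, 331, 327, 371, 446, 444, 444, 406, 339, 373, 386, 408, 402, 441, 540, 586, 581]
```

The board edge has moved from column 145 to 135, so the angle is about 1.07 and the board is following the hook. I'll continue to the stop while watching the force.

Emit:
{"op": "jog_arm", "data": {
  "series": [
    {"hand": 1,"offset": [0.48,0,0],"delta_rot": [0,-0.6,0]},
    {"hand": 1,"offset": [0.97,0,0],"delta_rot": [0,-1.2,0]},
    {"hand": 1,"offset": [1.45,0,0],"delta_rot": [0,-1.8,0]},
    {"hand": 1,"offset": [1.94,0,0],"delta_rot": [0,-2.4,0]},
    {"hand": 1,"offset": [2.43,0,0],"delta_rot": [0,-2.8,0]}
  ]
}}

```text
time_s: 9.88
position: [580.7, 114.6, 89.3]
tool_rot: [-2.034, -2.034, -0.353]
contact_force: [2.1, -20.5, -6.9]
grip_width: 22.2
grip_force: 118.4
```

Emit:
{"op": "jog_arm", "data": {
  "series": [
    {"hand": 1,"offset": [0.1,0,-0.05],"delta_rot": [0,0,0]},
    {"hand": 1,"offset": [0.2,0,-0.1],"delta_rot": [0,0,0]},
    {"hand": 1,"offset": [0.3,0,-0.15],"delta_rot": [0,0,0]},
    {"hand": 1,"offset": [0.4,0,-0.2],"delta_rot": [0,0,0]},
    {"hand": 1,"offset": [0.4,0,-0.2],"delta_rot": [0,0,0]}
  ]
}}

```text
time_s: 10.3
position: [580.5, 113.8, 91.2]
tool_rot: [-2.038, -2.033, -0.349]
contact_force: [0.1, -13.6, -5.3]
grip_width: 22.2
grip_force: 118.4
```

```bash
python3 - <<'E'
from h import *
s=arm.observe();p,R=now();print(p.round(1),(p+R@HK).round(1),np.round(s["contact_force"],1),np.round(s["moment"],2))
f=eyes.grab_frame("top")[:,:,::-1];cv2.imwrite("pics/top10.png",f)
for r in(160,168):print(f[r,115:150].astype(int).sum(1).tolist())
E
```

```text
[580.5 113.8  91.2] [553.3 387.7 200.3] [  0.1 -13.6  -5.3] [-3.18 -0.13  0.27]
[137, 145, 148, 147, 149, 146, 102, 45, 47, 77, 140, 158, 150, 135, 365, 564, 549, 547, 546, 549, 548, 551, 551, 551, 547, 551, 549, 549, 551, 551, 548, 552, 549, 552, 552]
[154, 150, 155, 153, 150, 158, 129, 46, 51, 83, 142, 157, 156, 143, 239, 353, 341, 342, 344, 344, 347, 347, 343, 349, 346, 346, 344, 347, 342, 341, 348, 393, 414, 409, 411]
```

```bash
python3 - <<'E'
from h import *
chain([T((552,373,202),90,20)])
E
```

```text
off [-1.31, -0.05, -0.44] rot [-0.1, 0.4, -0.2] rows>= 0.3
```

Emit:
{"op": "jog_arm", "data": {
  "series": [
    {"hand": 1,"offset": [-0.4,0,-0.05],"delta_rot": [0,0,0]},
    {"hand": 1,"offset": [-0.8,0,-0.1],"delta_rot": [0,0,0]},
    {"hand": 1,"offset": [-1.2,0,-0.2],"delta_rot": [0,0,0]},
    {"hand": 1,"offset": [-1.6,0,-0.2],"delta_rot": [0,0,0]},
    {"hand": 1,"offset": [-1.6,0,-0.2],"delta_rot": [0,0,0]}
  ]
}}

```text
time_s: 10.77
position: [580.6, 101.3, 88.6]
tool_rot: [-2.033, -2.032, -0.354]
contact_force: [-0.4, -0.3, -2.4]
grip_width: 22.0
grip_force: 118.2
```

```bash
python3 - <<'E'
from h import *
s=arm.observe();p,R=now();print(p.round(1),(p+R@HK).round(1),np.round(s["contact_force"],1),np.round(s["moment"],2))
for nm,q in(("corner",HK+[0,25,0]),("ball",HK-[0,25,0])):print(nm,(p+R@q).round(1),proj("top",p+R@q).round(1),proj("side",p+R@q).round(1))
print("eye",proj("top",(552,371,202)),proj("side",(552,371,202)))
t,si=[eyes.grab_frame(n)[:,:,::-1] for n in("top","side")];cv2.imwrite("pics/top11.png",t);cv2.imwrite("pics/side11.png",si)
z=lambda i:cv2.resize(i,(400,400),interpolation=cv2.INTER_CUBIC)
cv2.imwrite("pics/c11.png",np.hstack([z(t[160:220,110:170]),z(si[220:320,110:210])]))
for r in(160,168):print(t[r,115:150].astype(int).sum(1).tolist())
E
```

```text
[580.6 101.3  88.6] [552.9 374.5 199. ] [-0.4 -0.3 -2.4] [-0.46  0.01  0.01]
corner [577.9 374.5 199. ] [124.3 189.5] [147.9 281.6]
ball [527.9 374.5 199.1] [124.4 205.4] [163.1 292.5]
eye [125.18273488 197.63719172] [156.73377958 285.31907898]
[141, 143, 149, 152, 149, 139, 103, 47, 43, 81, 138, 156, 151, 133, 361, 563, 549, 546, 544, 547, 546, 547, 547, 547, 547, 546, 546, 547, 550, 547, 549, 550, 546, 547, 547]
[149, 150, 153, 152, 149, 153, 129, 46, 38, 83, 142, 154, 156, 145, 236, 347, 341, 342, 342, 348, 342, 347, 345, 345, 344, 346, 345, 344, 341, 342, 337, 334, 326, 362, 417]
```

View pics/c11.png

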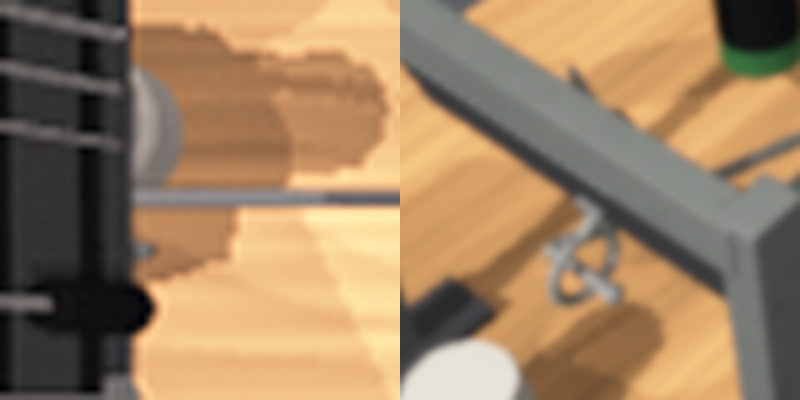

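The ring is at side pixel (156,286), matching the eye's predicted position at 1.3 rad, so the board is at its stop. The prong crosses the ring's centre, from corner (148,281) to ball (163,294). I'll withdraw it sideways and then pull back.

```bash
python3 - <<'E'
from h import *
p,R=now();a=p+[62,0,0];H=Rt(90,20)
B=[(a,H),(a+[0,-130,-5],H),(a+[0,-270,-5],H),((530,-225,95),Rt(72,10)),((411,-259.3,69),Rt(53.5,0)),((411,-259.3,20),Rt(53.5,0))]
for b in B:print(b[0].round(0))
chain(B)
E
```

```text
[643. 102.  89.]
[643. -28.  84.]
[ 643. -168.   84.]Traceback (most recent call last):
  File "<stdin>", line 4, in <module>
AttributeError: 'tuple' object has no attribute 'round'. Did you mean: 'count'?
```

Emit:
{"op": "jog_arm", "data": {
  "series": [
    {"hand": 1,"offset": [0,0.6,0],"delta_rot": [0,0,0]},
    {"hand": 1,"offset": [0,1.4,0],"delta_rot": [0,0,0]},
    {"hand": 1,"offset": [0,2.2,0],"delta_rot": [0,0,0]},
    {"hand": 1,"offset": [0,3,0],"delta_rot": [0,0,0]},
    {"hand": 1,"offset": [0,3.8,0],"delta_rot": [0,0,0]}
  ]
}}

```text
time_s: 11.28
position: [619.8, 102.1, 88.8]
tool_rot: [-2.033, -2.033, -0.355]
contact_force: [0.5, 0.2, -1.7]
grip_width: 21.8
grip_force: 118.2
```

Emit:
{"op": "jog_arm", "data": {
  "series": [
    {"hand": 1,"offset": [0,0.8,0],"delta_rot": [0,0,0]},
    {"hand": 1,"offset": [0,1.6,0],"delta_rot": [0,0,0]},
    {"hand": 1,"offset": [0,2.4,0],"delta_rot": [0,0,0]},
    {"hand": 1,"offset": [0,2.4,0],"delta_rot": [0,0,0]},
    {"hand": 1,"offset": [0,2.4,0],"delta_rot": [0,0,0]}
  ]
}}

```text
time_s: 11.7
position: [642.8, 102.1, 88.6]
tool_rot: [-2.032, -2.032, -0.355]
contact_force: [-0.1, 0.2, -2.4]
grip_width: 21.9
grip_force: 118.2
```

```bash
python3 - <<'E'
from h import *
s=arm.observe();p,R=now();print(p.round(1),(p+R@HK).round(1),np.round(s["contact_force"],1))
f=eyes.grab_frame("top")[:,:,::-1];cv2.imwrite("pics/top12.png",f)
for r in(150,160):print(f[r,115:150].astype(int).sum(1).tolist())
E
```

```text
[642.8 102.1  88.6] [614.9 375.3 199.1] [-0.1  0.2 -2.4]
[158, 152, 161, 152, 152, 151, 132, 114, 125, 145, 154, 159, 150, 188, 222, 182, 178, 175, 175, 167, 158, 164, 162, 159, 165, 163, 164, 186, 224, 223, 228, 230, 187, 242, 398]
[140, 141, 144, 151, 154, 145, 103, 43, 41, 82, 140, 154, 152, 138, 361, 567, 550, 546, 548, 548, 550, 549, 548, 550, 548, 553, 548, 549, 549, 550, 549, 549, 550, 549, 551]
```

```bash
python3 - <<'E'
from h import *
a,R=now();H=Rt(90,20)
B=[(a+[0,-130,-5],H),(a+[0,-270,-5],H),((530,-225,95),Rt(72,10)),((411,-259.3,69),Rt(53.5,0)),((411,-259.3,20),Rt(53.5,0))]
chain(B)
E
```

```text
off [-12.4, -0.0, -3.95] rot [-0.1, 0.1, -0.0] rows>= 3.1
off [-13.16, 0.0, -4.79] rot [0.0, 0.0, 0.0] rows>= 3.4
off [-4.97, -11.23, -3.03] rot [-4.7, -9.9, 17.4] rows>= 3.0
off [-7.29, -10.26, 1.36] rot [-1.6, -9.9, 18.5] rows>= 3.0
off [0.0, 0.0, 4.9] rot [0.0, 0.0, 0.0] rows>= 1.2
```

Emit:
{"op": "jog_arm", "data": {
  "series": [
    {"hand": 1,"offset": [-1.5,0,-0.5],"delta_rot": [0,0,0]},
    {"hand": 1,"offset": [-4,0,-1.3],"delta_rot": [0,0,0]},
    {"hand": 1,"offset": [-6.8,0,-2.2],"delta_rot": [0,0,0]},
    {"hand": 1,"offset": [-9.6,0,-3.1],"delta_rot": [0,0,0]},
    {"hand": 1,"offset": [-12.4,0,-4],"delta_rot": [0,0,0]}
  ]
}}

```text
time_s: 12.17
position: [641.8, -30.3, 84.2]
tool_rot: [-2.033, -2.032, -0.354]
contact_force: [0.6, 0.2, -2.5]
grip_width: 22.2
grip_force: 118.2
```

Emit:
{"op": "jog_arm", "data": {
  "series": [
    {"hand": 1,"offset": [-3,0,-1.1],"delta_rot": [0,0,0]},
    {"hand": 1,"offset": [-6,0,-2.2],"delta_rot": [0,0,0]},
    {"hand": 1,"offset": [-9,0,-3.3],"delta_rot": [0,0,0]},
    {"hand": 1,"offset": [-11.5,0,-4.2],"delta_rot": [0,0,0]},
    {"hand": 1,"offset": [-13.2,0,-4.8],"delta_rot": [0,0,0]}
  ]
}}

```text
time_s: 12.58
position: [641.5, -173.7, 84.1]
tool_rot: [-2.038, -2.03, -0.353]
contact_force: [0.1, -0.2, -1.6]
grip_width: 22.4
grip_force: 118.2
```

Emit:
{"op": "jog_arm", "data": {
  "series": [
    {"hand": 1,"offset": [-1,-2.2,-0.6],"delta_rot": [-0.9,-2,3.5]},
    {"hand": 1,"offset": [-2,-4.5,-1.2],"delta_rot": [-1.9,-4,7]},
    {"hand": 1,"offset": [-3,-6.7,-1.8],"delta_rot": [-2.8,-5.9,10.4]},
    {"hand": 1,"offset": [-4,-9,-2.4],"delta_rot": [-3.8,-7.9,13.9]},
    {"hand": 1,"offset": [-5,-11.2,-3],"delta_rot": [-4.7,-9.9,17.4]}
  ]
}}

```text
time_s: 13.0
position: [528.8, -226.2, 96.0]
tool_rot: [-2.457, -1.78, -0.211]
contact_force: [0.5, 0.6, -1.3]
grip_width: 22.4
grip_force: 118.4
```

Emit:
{"op": "jog_arm", "data": {
  "series": [
    {"hand": 1,"offset": [-2,-2.8,0.4],"delta_rot": [-0.4,-2.7,5]},
    {"hand": 1,"offset": [-4,-5.6,0.7],"delta_rot": [-0.9,-5.4,10.2]},
    {"hand": 1,"offset": [-5.8,-8.2,1.1],"delta_rot": [-1.3,-7.9,14.8]},
    {"hand": 1,"offset": [-7.3,-10.3,1.4],"delta_rot": [-1.6,-9.9,18.5]},
    {"hand": 1,"offset": [-7.3,-10.3,1.4],"delta_rot": [-1.6,-9.9,18.5]}
  ]
}}

```text
time_s: 13.42
position: [405.1, -259.5, 68.6]
tool_rot: [-2.808, -1.405, 0.012]
contact_force: [-0.4, 0.3, -1.1]
grip_width: 21.8
grip_force: 118.5
```

Emit:
{"op": "jog_arm", "data": {
  "series": [
    {"hand": 1,"offset": [0,0,0],"delta_rot": [0,0,0]},
    {"hand": 1,"offset": [0,0,0],"delta_rot": [0,0,0]},
    {"hand": 1,"offset": [0,0,0],"delta_rot": [0,0,0]},
    {"hand": 1,"offset": [0,0,0],"delta_rot": [0,0,0]}
  ]
}}

```text
time_s: 13.75
position: [412.3, -260.2, 69.7]
tool_rot: [2.804, 1.414, -0.0]
contact_force: [0.2, -0.1, -0.6]
grip_width: 22.1
grip_force: 118.5
```

```bash
python3 - <<'E'
from h import *
s=arm.observe();p,R=now();print(p.round(1),np.round(s["contact_force"],1),np.round(s["moment"],2))
chain([((411,-259.3,11),Rt(53.5,0))])
# hook end estimate in both views: corner & ball predictions
for nm,q in(("corner",HK+[0,25,0]),("ball",HK-[0,25,0])):print(nm,(p+R@q).round(1),proj("top",p+R@q).round(1),proj("side",p+R@q).round(1))
t,si=[eyes.grab_frame(n)[:,:,::-1] for n in("top","side")];cv2.imwrite("pics/top13.png",t);cv2.imwrite("pics/side13.png",si)
c=proj("side",p+R@(HK+[0,25,0])).astype(int);t2=cv2.cvtColor(si,cv2.COLOR_BGR2GRAY)
print(c);print(t2[c[1]-9:c[1]+9,c[0]-12:c[0]+24])
E
```

```text
[ 412.3 -260.2   69.7] [ 0.2 -0.1 -0.6] [0.01 0.02 0.01]
off [-0.0, -0.17, 5.87] rot [0.1, 0.1, 0.0] rows>= 1.4
corner [585.  -21.6  80.5] [250.4 186.9] [253.  226.9]
ball [544.8   8.1  80.4] [242.1 198.8] [257.6 237.6]
[253 226]
[[ 93 120 144 162 174 180 183 184 185 186 187 187 187 186 187 187 187 188
  185 180 172 162 151 143 136 135 134 133 134 130 122 108  88  71  62  61]
 [ 48  69  94 120 143 161 174 180 183 185 185 186 186 187 187 187 187 185
  180 170 158 147 141 137 136 135 136 135 132 123 110  91  74  63  61  60]
 [ 25  34  48  68  94 120 143 161 173 180 183 185 185 185 186 187 184 179
  167 155 145 140 138 136 136 136 135 131 122 108  91  76  67  61  59  59]
 [ 20  21  25  33  49  68  93 120 143 161 173 180 183 186 186 184 180 170
  156 146 140 138 137 136 136 135 131 121 106  90  78  68  64  59  59  58]
 [ 20  21  19  22  26  33  47  69  94 120 144 162 173 180 182 178 170 156
  145 140 137 137 136 136 135 129 119 105  88  76  71  65  62  59  59  59]
 [ 19  20  20  20  20  20  24  33  48  69  94 121 144 162 172 167 155 146
  139 137 137 137 136 134 129 118 103  87  75  71  
[... 1112 characters left out ...]
 136 136 136 133 128 117 102
   86  75  70  70  69  69  68  69  67  69  86 122 155 172 170 145 112  96]
 [ 34  23  25  39  63  91 114 127 133 134 136 136 136 134 128 115 100  84
   75  71  69  69  69  69  69  67  63  59  70 103 137 159 160 140 111  96]
 [ 47  32  40  64  94 116 130 134 135 135 135 135 133 126 113  97  83  74
   71  70  69  69  68  69  68  63  53  43  45  64  91 117 129 123 104  94]
 [ 67  52  67  95 118 129 134 136 135 134 134 131 124 112  95  81  74  70
   70  69  69  69  69  68  64  54  41  29  25  32  47  66  82  87  85  83]
 [ 93  84  97 117 130 135 135 136 135 136 132 123 110  93  80  74  71  69
   69  69  69  68  66  63  54  41  29  20  18  19  23  32  41  49  56  61]]
```

Emit:
{"op": "jog_arm", "data": {
  "series": [
    {"hand": 1,"offset": [0,0,1],"delta_rot": [0,0,0]},
    {"hand": 1,"offset": [0,0,2.5],"delta_rot": [0,0,0]},
    {"hand": 1,"offset": [0,0,4],"delta_rot": [0,0,0]},
    {"hand": 1,"offset": [0,0,4.8],"delta_rot": [0,0,0]},
    {"hand": 1,"offset": [0,0,4.8],"delta_rot": [0,0,0]}
  ]
}}

```text
time_s: 14.27
position: [410.0, -259.7, 19.6]
tool_rot: [-2.804, -1.413, 0.005]
contact_force: [-0.0, -0.7, -2.1]
grip_width: 22.1
grip_force: 118.5
```

Emit:
{"op": "jog_arm", "data": {
  "series": [
    {"hand": 1,"offset": [0,0,0.2],"delta_rot": [0,0,0]},
    {"hand": 1,"offset": [0,0,0.5],"delta_rot": [0,0,0]},
    {"hand": 1,"offset": [0,0,0.8],"delta_rot": [0,0,0]},
    {"hand": 1,"offset": [0,0,1],"delta_rot": [0,0,0]},
    {"hand": 1,"offset": [0,0,1],"delta_rot": [0,0,0]}
  ]
}}

```text
time_s: 14.68
position: [411.1, -260.4, 11.5]
tool_rot: [2.805, 1.412, -0.002]
contact_force: [-0.6, -0.2, -1.5]
grip_width: 22.3
grip_force: 118.5
```

Emit:
{"op": "jog_arm", "data": {
  "series": [
    {"hand": 1,"offset": [0,0,0.1],"delta_rot": [0,0,0]},
    {"hand": 1,"offset": [0,0,0.2],"delta_rot": [0,0,0]},
    {"hand": 1,"offset": [0,0,0.2],"delta_rot": [0,0,0]},
    {"hand": 1,"offset": [0,0,0.2],"delta_rot": [0,0,0]}
  ]
}}

```text
time_s: 15.02
position: [411.1, -260.4, 9.6]
tool_rot: [2.805, 1.412, -0.002]
contact_force: [0.5, -0.3, -2.0]
grip_width: 22.2
grip_force: 118.5
```

Emit:
{"op": "jog_arm", "data": {
  "force": 20,
  "series": [
    {"hand": 2.4,"offset": [0,0,0],"delta_rot": [0,0,0]},
    {"hand": 2.8,"offset": [0,0,0],"delta_rot": [0,0,0]},
    {"hand": 3.5,"offset": [0,0,0],"delta_rot": [0,0,0]},
    {"hand": 5,"offset": [0,0,0],"delta_rot": [0,0,0]},
    {"hand": 6.5,"offset": [0,0,0],"delta_rot": [0,0,0]}
  ]
}}

```text
time_s: 15.43
position: [411.2, -260.4, 9.6]
tool_rot: [2.805, 1.412, -0.002]
contact_force: [-0.7, -0.6, 0.2]
grip_width: 58.0
grip_force: 0.0
```

Emit:
{"op": "jog_arm", "data": {
  "series": [
    {"hand": 6.5,"offset": [0,0,0],"delta_rot": [0,0,0]},
    {"hand": 6.5,"offset": [0,0,-1],"delta_rot": [0,0,0]},
    {"hand": 6.5,"offset": [0,0,-4],"delta_rot": [0,0,0]},
    {"hand": 6.5,"offset": [0,0,-8],"delta_rot": [0,0,0]},
    {"hand": 6.5,"offset": [0,0,-12],"delta_rot": [0,0,0]}
  ]
}}

```text
time_s: 15.85
position: [410.3, -259.6, 131.1]
tool_rot: [-2.805, -1.413, 0.004]
contact_force: [1.7, -1.5, 0.3]
grip_width: 64.9
grip_force: 0.0
```

Emit:
{"op": "jog_arm", "data": {
  "series": [
    {"hand": 6.5,"offset": [-4,0,-3],"delta_rot": [0,0,0]},
    {"hand": 6.5,"offset": [-8,0,-4],"delta_rot": [0,0,0]},
    {"hand": 6.5,"offset": [-11,0,-5],"delta_rot": [0,0,0]},
    {"hand": 6.5,"offset": [-12,0,-5],"delta_rot": [0,0,0]},
    {"hand": 6.5,"offset": [-12,0,-5],"delta_rot": [0,0,0]}
  ]
}}

```text
time_s: 16.27
position: [337.4, -359.7, 181.3]
tool_rot: [2.807, 1.403, -0.003]
contact_force: [1.2, 0.8, -0.1]
grip_width: 64.9
grip_force: 0.0
```

```bash
python3 - <<'E'
from h import *
s=arm.observe();print(s["time_s"],np.round(s["position"],1),np.round(s["joint_velocities"],3),np.round(s["contact_force"],1))
t,si=[eyes.grab_frame(n)[:,:,::-1] for n in("top","side")];cv2.imwrite("pics/top14.png",t);cv2.imwrite("pics/side14.png",si)
m=orange(t);m[:,:250]=0;m[:150]=0;m[270:]=0;m[:,370:]=0
for c in cv2.findContours(m,0,1)[0]:
    if cv2.contourArea(c)>40:print(cv2.minAreaRect(c),plane("top",cv2.minAreaRect(c)[0],30).round(1))
for r in(160,168):print(t[r,115:150].astype(int).sum(1).tolist())
t0=cv2.imread("pics/top0.png");d=(cv2.absdiff(t,t0).max(2)>45).astype(np.uint8)
for c in cv2.findContours(d,0,1)[0]:
    if cv2.contourArea(c)>6:print("changed",cv2.boundingRect(c),cv2.contourArea(c))
E
```

```text
16.2667 [ 337.4 -359.7  181.3] [-0.05   0.017 -0.058  0.024 -0.014 -0.012 -0.055] [ 1.2  0.8 -0.1]
((323.382568359375, 238.66781616210938), (36.94736099243164, 7.3730878829956055), 34.99202346801758) [ 398.9 -273.5   30. ]
((341.3341979980469, 211.5699462890625), (36.5666389465332, 7.845991134643555), 30.25643539428711) [ 492.3 -341.3   30. ]
[140, 136, 144, 147, 144, 139, 99, 51, 39, 79, 139, 155, 143, 128, 353, 555, 542, 538, 539, 538, 534, 536, 559, 596, 591, 593, 595, 594, 594, 594, 596, 595, 595, 596, 596]
[147, 148, 153, 150, 144, 151, 124, 51, 43, 74, 139, 152, 148, 145, 231, 344, 337, 333, 339, 339, 333, 336, 365, 416, 413, 412, 415, 416, 410, 405, 405, 403, 400, 401, 400]
changed (217, 380, 9, 4) 7.0
changed (280, 374, 21, 10) 84.0
changed (307, 369, 10, 4) 13.0
changed (497, 313, 14, 22) 153.5
changed (496, 303, 9, 5) 16.5
changed (204, 296, 12, 11) 19.0
changed (186, 277, 8, 9) 7.0
changed (487, 271, 4, 6) 11.5
changed (336, 227, 176, 157) 14928.0
changed (233, 215, 29, 17) 262.5
changed (278, 208, 26, 19) 43.5
changed (194, 191, 17, 4) 14.5
changed (241, 187, 20, 14) 23.0
changed (121, 182, 5, 17) 61.0
changed (277, 174, 29, 19) 56.5
changed (100, 170, 18, 36) 14.0
changed (224, 148, 44, 52) 1051.5
changed (285, 145, 25, 24) 390.5
changed (101, 139, 7, 21) 7.0
changed (105, 138, 64, 112) 3019.0
```

```bash
python3 -c "
from rig import arm
print(arm.finish_job())"
```

```text
the job is handed in; nothing more can be done
None
```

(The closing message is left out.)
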